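# Make up the lathe's two change-gear studs

## Task

Make up the lathe's two change-gear studs from the loose parts: on the post of the blue-footed stand put the large steel gear at the bottom, then the red spacer, then the brass gear on top; on the post of the yellow-footed stand put the black spacer first and the small white gear on top of it. Every part must sit flat and fully down on the one below it, and be let go. Leave the oil can, the red-lidded tin and the wooden former where they stand.

Things in the scene. Friction and masses are not known exactly. Their poses are not given: they have to be found in the camera images.
- blue_stand: The stud stand with the blue foot. Fixed to the bench. Round foot 72 mm across and 8 mm high, on it a round shoulder 36 mm across whose top (on which the first part rests) is 16 mm above the bench, and a plain upright steel post 16 mm across with a chamfered tip 60 mm above the bench. Origin: centre of the foot's underside, on the post's axis; z up.
- yellow_stand: The stud stand with the yellow foot. Fixed to the bench. Round foot 72 mm across and 8 mm high, on it a round shoulder 36 mm across whose top (on which the first part rests) is 16 mm above the bench, and a plain upright steel post 16 mm across with a chamfered tip 60 mm above the bench. Origin: centre of the foot's underside, on the post's axis; z up.
- steel_gear: Large dark grey steel change gear, 62 mm over the teeth, about 0.2 kg. Flat-sided, 12 mm thick, with a plain 22 mm bore that slips over a 16 mm post with 3 mm of play all round. Lies flat on the bench; loose; origin: centre of its underside, on the bore's axis; z up along the bore.
- brass_gear: Medium brass (golden) change gear, 50 mm over the teeth, about 0.13 kg. Flat-sided, 12 mm thick, with a plain 22 mm bore that slips over a 16 mm post with 3 mm of play all round. Lies flat on the bench; loose; origin: centre of its underside, on the bore's axis; z up along the bore.
- white_gear: Small white nylon change gear, 42 mm over the teeth, about 0.03 kg. Flat-sided, 12 mm thick, with a plain 22 mm bore that slips over a 16 mm post with 3 mm of play all round. Lies flat on the bench; loose; origin: centre of its underside, on the bore's axis; z up along the bore.
- red_spacer: Red plastic spacer ring, smooth, 34 mm across, about 0.03 kg. Flat-sided, 12 mm thick, with a plain 22 mm bore that slips over a 16 mm post with 3 mm of play all round. Lies flat on the bench; loose; origin: centre of its underside, on the bore's axis; z up along the bore.
- black_spacer: Black plastic spacer ring, smooth, 34 mm across, about 0.03 kg. Flat-sided, 12 mm thick, with a plain 22 mm bore that slips over a 16 mm post with 3 mm of play all round. Lies flat on the bench; loose; origin: centre of its underside, on the bore's axis; z up along the bore.
- oil_can: Small yellowish oil can, body 64 mm across and 90 mm high, with a thin bent spout up to 152 mm; stands loose at the back; a bystander. Origin: centre of its underside; z up.
- paste_tin: Flat round tin with a red lid, 69 mm across, 25 mm high, stands loose at the back; a bystander. Origin: centre of its underside; z up.
- former_a: Turned wooden former, 57 mm across, 48 mm high, stands loose on the left beside the lathe; a bystander. Origin: centre of its underside; z up.

How it is judged:
By the outcome, as a careful person would: the job done as asked, in the order asked, and still so for the second after the job is handed in, with the robot touching nothing.
It also fails if it takes over 102 s, if anything falls off the work surface, if the arm or the gripper's body presses on something with over 40 N, if the wrist force passes 120 N, or if a joint passes its speed limit or range.

## Robot

A 7-joint arm with a two-finger parallel gripper is mounted at the origin on a cart in front of the work surface, level with it; the furniture and walls round the work are solid. World frame = base frame: x ahead of the robot, y to its left, z up, the work surface at z = 0. Lengths are in mm, angles in rad, forces in N, time in s.
With the tool pointing down it reaches from about 425 to 1025 mm from the base axis. Payload 9.4 kg.
Tool frame: the origin (TCP) lies midway between the tips of the shut fingers; the grasp point (between the pads) lies 19 mm behind it; z points along the fingers, y is the line along which they close (so a half turn about z gives the same grasp; the last joint's range is limited). The gripper opens to 85 mm and grips with 20 to 120 N. Pads are 22 mm wide; open, the fingers measure 114 mm over their backs; the gripper's body (76 mm by 85 mm) begins 54 mm behind the grasp point. The pads swing forward as they close: fully open they stand 13 mm farther back than shut.
Start: joints at [-1.188, 0.599, -0.003, 1.599, 0.002, 0.943, -0.08], TCP at [321.736, 649.7, 231.275] pointing down, gripper open.
Joint ranges: [-2.57, 2.57], [-0.35, 1.97], [-1.29, 1.29], [0.11, 2.56], [-1.05, 4.19], [0.11, 1.86], [-2.63, 2.63]. Speed limits (rad/s): [2.22, 2.22, 3.01, 3.01, 3.14, 3.14, 3.14].

## Interface

Orientations are given as a rotation vector (axis times angle).
In Python, from bench import get_obs, grab_frame, job_done gives the robot as it stands. The module is installed in compiled form; this text tells all that it offers.
- The arm moves only by the tool step_arm, never from a script. Its argument "commands" is a list of rows, each a list of 7 numbers: the shift along the world's x, y, z in cm, then the turn, a rotation vector about the world's x, y, z in rad, then the closure in counts, from 0 (fully open) to 255 (shut). A call has 1 to 8 rows; each row is the pose to reach, as a shift and turn from the pose commanded when the call began; what a row does not reach only later rows make up. A row lasts 1/12 s, in which the tool goes at most 41.7 mm and 7.16 degrees, less where a joint would pass 70% of its speed; a pose out of reach is approached as far as the arm can. A call with a gripper value outside its range is refused whole. The fingers move at their own pace and stop on an object; "squeeze" is the grip in N (left out, the last holds). Time passes only in rows, so rows that repeat a pose let the fingers close. It gives the time, the measured TCP pose, the force, the opening and the grip force at its end, in the units of the state.
- get_obs(): the state, without advancing time (a new reading comes with each control period).
- grab_frame(name): name is "side" or "top" or "wrist"; returns a dict with "color" (480x640x3 uint8, blue, green, red), "z_map" (480x640 float32, mm along the optical axis (not along the pixel's ray), 0 where there is no reading), "camera_matrix" (3x3 intrinsics, pixels), "origin" and "orientation" of the camera in the world. Camera axes: x right, y down, z forward; pixel columns grow to the right and rows downward; lengths in mm; the calibration is good to about 2 mm. The wrist camera is an equidistant fisheye: a pixel r from the principal point sees the ray r / f radians off the axis. A picture is of the moment at which its call begins.
- job_done(): hands the job in; it is judged then, once.
The state is a dict: "time_s": time; "joint_positions": joint angles; "qvel": joint speeds; "joint_torque": joint torques, N m; "tool_pos": TCP position; "tcp_rot": TCP orientation; "ft_force": force on the tool from outside, world axes, zero at the start; "moment": the same for the moment, N m; "gripper_width": finger opening in mm; "grip_force": force on a finger pad.
Only numpy, scipy, OpenCV 4.12 (cv2) and the standard library are available. Lean on these libraries where they do the work, as an engineer would, in place of code of your own. Each camera call takes 0.05 s, during which the arm holds its last target. There are 200 camera calls.

## Working session

There is one attempt and no reset: what is moved stays moved. The work goes in short steps, Python scripts to look and compute and a tool call to move; the robot and the scene stay as the last step left them, time stands still between calls to the robot, and variables do not carry over. Pictures are saved under pics/ and viewed, at most 14 in all, crops included, and the job is handed in when it is done.

Besides the shell and the picture viewer there is one more tool, called after "Request:" in YAML: its name, and indented under it one key for each argument. step_arm: Moves the arm, as the interface text tells. Its arguments: {"type":"object","properties":{"commands":{"type":"array","items":{"type":"array","items":{"type":"number"}}},"squeeze":{"type":"number"}},"required":["commands"]}

```bash
mkdir -p pics; cat > h.py <<'E'
import numpy as np, cv2
from bench import get_obs, grab_frame, job_done
from scipy.spatial.transform import Rotation as R
def rot(o):
    o=np.array(o,float)
    if o.shape==(3,3): return o
    return R.from_rotvec(o).as_matrix() if o.size==3 else R.from_quat(o).as_matrix()
def ray(f,u,v,fish=False):
    K=np.array(f["camera_matrix"]); x=(u-K[0,2])/K[0,0]; y=(v-K[1,2])/K[1,1]
    if fish:
        r=np.hypot(x,y); s=np.sin(r)/max(r,1e-9); d=np.array([x*s,y*s,np.cos(r)])
    else: d=np.array([x,y,1.])
    return rot(f["orientation"])@d
def onplane(f,u,v,z,fish=False):
    d=ray(f,u,v,fish); o=np.array(f["origin"]); return o+d*(z-o[2])/d[2]
E
python3 - <<'E'
from h import *
for n in("top","side"):
    f=grab_frame(n); cv2.imwrite(f"pics/{n}0.png",f["color"]); print(n,f["origin"],f["orientation"],f["camera_matrix"])
print(get_obs())
E
```

```text
top [428.53996568 -22.23113789 881.23106049] [-2.16237425  2.05391285 -0.21676432] [[469.46999141   0.         317.76253849]
 [  0.         469.46999141 246.73807383]
 [  0.           0.           1.        ]]
side [ 508.51616524 -581.18787267  770.37231594] [-2.46694497  0.11972884 -0.05373332] [[569.07599397   0.         322.74012456]
 [  0.         569.07599397 235.12965094]
 [  0.           0.           1.        ]]
{'time_s': 0.1, 'joint_positions': array([-1.1877062 ,  0.60004771, -0.00255285,  1.60003281,  0.00183231,
        0.94289961, -0.07978779]), 'qvel': array([-0.00094834, -0.00146248,  0.00044266, -0.00300696, -0.00036949,
       -0.00081291, -0.00115224]), 'joint_torque': array([ 4.70508880e-03, -7.77992678e+01,  1.56975165e+00, -2.58629662e+01,
        1.26718494e-02,  5.49256598e-03,  2.06815088e-05]), 'tool_pos': array([321.55673864, 649.33118164, 230.50740867]), 'tcp_rot': array([-7.15703997e-01, -3.05880917e+00,  2.16065414e-03]), 'ft_force': array([-0.24124243, -0.56299038,  0.42321071]), 'moment': array([-0.01087969,  0.01595633,  0.03705138]), 'grip_force': 0.0, 'gripper_width': 85.41241584318155}
```

View pics/top0.png

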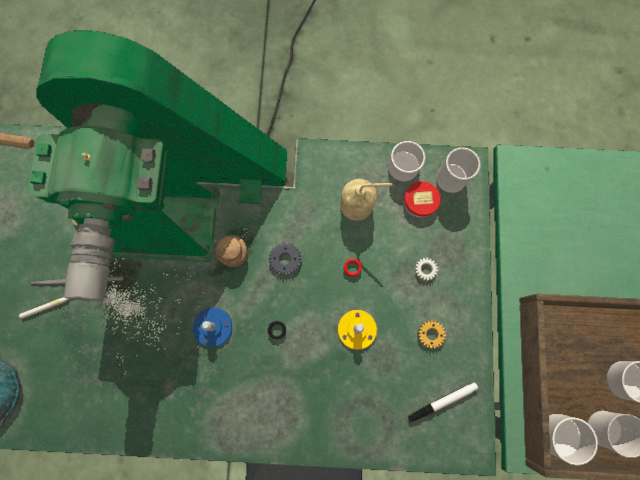

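View pics/side0.png

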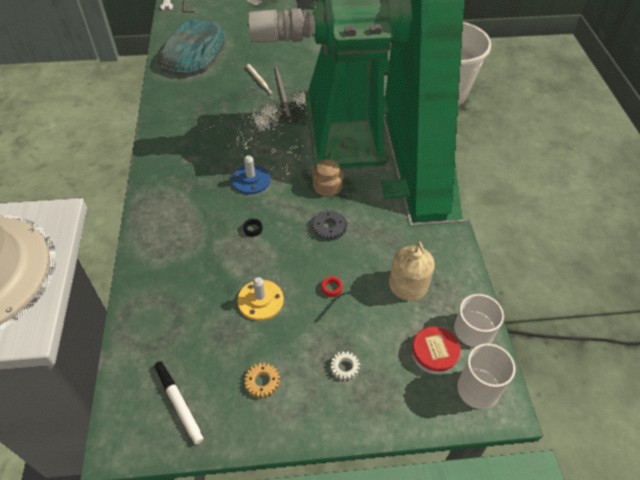

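The top view shows steel at (285,261), red at (352,268), white at (427,269), brass at (432,334) and black at (277,330). The blue stand is at (212,328) and the yellow at (357,330). The side view shows the same layout, with the lathe to the left.

```bash
cat > m.py <<'E'
from h import *
seeds={"top":dict(steel=(285,261,20),red=(352,268,13),white=(427,269,15),brass=(432,334,18),black=(277,330,13),blue=(212,328,25),yellow=(357,330,25)),
"side":dict(steel=(328,225,22),red=(332,287,14),white=(345,366,18),brass=(262,380,21),black=(253,228,13),blue=(251,180,24),yellow=(260,299,27))}
def mask(hsv,n):
    h,s,v=[hsv[...,i].astype(int) for i in range(3)]
    return {"steel":(s<75)&(v<110),"black":(v<45),"red":((h<8)|(h>172))&(s>150)&(v>70),"white":(s<60)&(v>120),"brass":(h>10)&(h<25)&(s>110)&(v>80),
    "blue":(h>100)&(h<125)&(s>130),"yellow":(h>20)&(h<33)&(s>150)&(v>100)}[n].astype(np.uint8)
if __name__=="__main__":
  for n in seeds:
    f=grab_frame(n); hsv=cv2.cvtColor(f["color"],cv2.COLOR_BGR2HSV)
    for k,(u,v,r) in seeds[n].items():
        w=np.zeros((480,640),np.uint8); cv2.circle(w,(u,v),r+3,1,-1)
        m=mask(hsv,k)*w
        cs,_=cv2.findContours(m,cv2.RETR_EXTERNAL,cv2.CHAIN_APPROX_NONE)
        c=cv2.convexHull(max(cs,key=cv2.contourArea)); (a,b),ax,_=cv2.fitEllipse(c)
        z=8 if k in("blue","yellow") else 10
        print(n,k,np.round([a,b,*ax],1),onplane(f,a,b,z).round(1))
    if n=="top":
        d=f["z_map"]; o=np.array(f["origin"]);M=rot(f["orientation"]);K=f["camera_matrix"]
        U,V=np.meshgrid(range(640),range(480)); P=np.stack([(U-K[0,2])/K[0,0]*d,(V-K[1,2])/K[1,1]*d,d],-1)@M.T+o
        for name,(u0,u1,v0,v1) in dict(chuck=(60,120,215,305),head=(30,165,100,215),belt=(180,290,60,190),oil=(335,395,175,225),former=(212,250,232,270),white2=(30,1,1,2)).items():
            if u1<u0: continue
            q=P[v0:v1,u0:u1].reshape(-1,3); q=q[(q[:,2]>20)&(q[:,2]<800)]; print(name,q.min(0).round(),q.max(0).round())
E
python3 m.py
```

```text
top steel [284.6 262.4  34.9  40.2] [580.3  47.6  10. ]
top red [352.2 267.1  17.6  18.1] [577.8 -80.   10. ]
top white [428.9 267.6  30.1  36.2] [ 584.4 -224.    10. ]
top brass [431.6 334.1  26.9  28.3] [ 461.6 -229.2   10. ]
top black [276.4 329.9  17.1  17.4] [454.5  54.3  10. ]
top blue [212.  326.8  37.8  39.9] [454.  172.8   8. ]
top yellow [356.9 329.3  39.   39.8] [463.2 -92.8   8. ]
chuck [476. 267.  20.] [607. 383. 273.]
head [586. 207.  23.] [753. 391. 312.]
belt [690.  67.  20.] [812. 260. 266.]
oil [ 672. -129.   20.] [734. -51. 152.]
former [568. 120.  20.] [624. 186.  51.]
side steel [326.5 224.6  43.9  51. ] [584.3  43.3  10. ]
side red [331.5 286.2  20.6  20.8] [579.  -84.2  10. ]
side white [347.4 367.1  34.9  41.3] [ 586.6 -224.9   10. ]
side brass [261.6 380.   34.   36. ] [ 462.9 -232.7   10. ]
side black [252.3 227.3  16.4  18.8] [456.2  49.   10. ]
side blue [250.4 179.1  27.6  37.3] [455.3 166.8   8. ]
side yellow [260.  299.   37.6  45.4] [464.7 -96.2   8. ]
```

Request:
step_arm:
  commands:
    - [0.1,-4,0,0,0,-0.12,0]
    - [0.2,-8,0,0,0,-0.24,0]
    - [0.4,-12,0,0,0,-0.36,0]
    - [0.6,-16,0,0,0,-0.48,0]
    - [0.8,-20,0,0,0,-0.6,0]
    - [1,-24,0,0,0,-0.72,0]
    - [1.2,-28,0,0,0,-0.84,0]
    - [1.4,-32,0,0,0,-0.96,0]

```text
time_s: 0.87
tool_pos: [335.5, 327.8, 231.4]
tcp_rot: [-2.054, -2.377, -0.0]
ft_force: [1.6, -0.6, 0.3]
gripper_width: 85.4
grip_force: 0.0
```

Request:
step_arm:
  commands:
    - [2,-4,0,0,0,-0.1,0]
    - [4,-8,0,0,0,-0.15,0]
    - [6,-12,0,0,0,-0.15,0]
    - [8.2,-15.5,0,0,0,-0.15,0]
    - [10.8,-18.8,0,0,0,-0.15,0]
    - [14,-21.6,-1,0,0,-0.15,0]
    - [17.5,-24,-3,0,0,-0.15,0]
    - [20.5,-26.3,-5,0,0,-0.15,0]

```text
time_s: 1.53
tool_pos: [530.9, 74.1, 189.1]
tcp_rot: [2.22, 2.221, 0.004]
ft_force: [0.4, 0.9, -0.5]
gripper_width: 85.5
grip_force: 0.0
```

Request:
step_arm:
  commands:
    - [3,-1.5,-1.5,0,0,0,0]
    - [4,-2.1,-3,0,0,0,0]
    - [4,-2.1,-3,0,0,0,0]
    - [4,-2.1,-3,0,0,0,0]

```text
time_s: 1.87
tool_pos: [568.2, 54.1, 157.8]
tcp_rot: [-2.221, -2.22, 0.003]
ft_force: [-0.8, 0.1, 1.2]
gripper_width: 85.0
grip_force: 0.0
```

```bash
python3 - <<'E'
from h import *
f=grab_frame("wrist"); cv2.imwrite("pics/w0.png",f["color"]); print(f["origin"],rot(f["orientation"]).round(3),f["camera_matrix"]); o=get_obs(); print(o["tool_pos"],o["tcp_rot"])
E
```

```text
[568.08787231 137.19278309 301.27686802] [[ 1.     0.002 -0.002]
 [ 0.001 -0.946 -0.325]
 [-0.003  0.325 -0.946]] [[371.64829954   0.         318.66170372]
 [  0.         371.64829954 245.51907837]
 [  0.           0.           1.        ]]
[567.94103158  54.9286112  158.59264133] [-2.21970269e+00 -2.22159955e+00  1.75078336e-03]
```

View pics/w0.png

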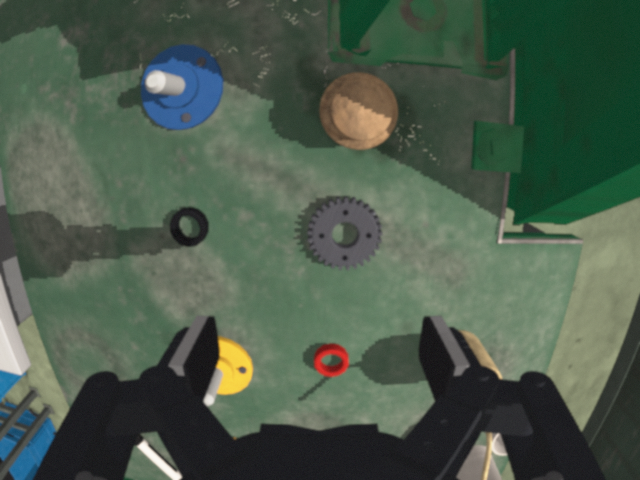

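The wrist view shows steel at (345,232), black at (189,227), red at (331,360) and the blue foot at (182,87). Image right is +x and image up is +y.

```bash
cat > w.py <<'E'
from h import *
from m import mask
RAD=dict(steel=31,brass=25,white=21,red=17,black=17,blue=36,yellow=36)
def proj(f,P):
    q=rot(f["orientation"]).T@(np.array(P)-np.array(f["origin"])); K=f["camera_matrix"]
    r=np.hypot(q[0],q[1]); th=np.arctan2(r,q[2]); return K[0][2]+K[0][0]*th*q[0]/r, K[1][2]+K[1][1]*th*q[1]/r
def meas(f,k,guess,zmid,save=None):
    hsv=cv2.cvtColor(f["color"],cv2.COLOR_BGR2HSV); u,v=proj(f,[*guess,zmid])
    u2,v2=proj(f,[guess[0]+RAD[k]+12,guess[1],zmid]); w=np.zeros((480,640),np.uint8)
    cv2.circle(w,(int(u),int(v)),int(np.hypot(u2-u,v2-v)),1,-1)
    m=cv2.morphologyEx(mask(hsv,k)*w,cv2.MORPH_OPEN,np.ones((3,3),np.uint8))
    cs,_=cv2.findContours(m,cv2.RETR_EXTERNAL,cv2.CHAIN_APPROX_NONE)
    c=cv2.convexHull(max(cs,key=cv2.contourArea))[:,0]
    P=np.array([onplane(f,a,b,zmid,True)[:2] for a,b in c],np.float32)
    (x,y),r=cv2.minEnclosingCircle(P); e=cv2.fitEllipse(P)
    print(k,"minc",np.round([x,y,r],1),"ell",np.round([*e[0],*e[1]],1))
    return e[0]
G=dict(steel=(582,45),red=(578,-82),white=(584,-224),brass=(462,-231),black=(455,52),blue=(454.5,170),yellow=(464,-94.5))
def run(names,zs={}):
    f=grab_frame("wrist"); o=get_obs(); print("tcp",o["tool_pos"].round(1),o["time_s"])
    for k in names:
        meas(f,k,G[k],zs.get(k,4 if k in("blue","yellow") else 6))
    return f
E
python3 -c "
from w import *
run(['steel','black','red','blue'])"
```

```text
tcp [568.   55.4 159.1] 1.9667
steel minc [582.8  46.   37.8] ell [583.1  47.1  66.1  75.6]
black minc [455.2  52.3  18.1] ell [454.8  52.8  32.4  36.2]
red minc [578.8 -82.8  19.9] ell [579.4 -82.8  34.3  40.2]
blue minc [453.9 172.5  36.6] ell [453.7 172.1  71.   72.9]
```

Request:
step_arm:
  commands:
    - [1.4,-0.9,-4,0,0,0,0]
    - [1.4,-0.9,-8,0,0,0,0]
    - [1.4,-0.9,-9,0,0,0,0]
    - [1.4,-0.9,-9,0,0,0,0]
    - [1.4,-0.9,-9,0,0,0,0]

```text
time_s: 2.38
tool_pos: [582.3, 46.4, 69.8]
tcp_rot: [-2.219, -2.223, 0.001]
ft_force: [-0.1, 0.6, 0.2]
gripper_width: 85.4
grip_force: 0.0
```

```bash
python3 - <<'E'
from w import *
f=run(['steel']); cv2.imwrite("pics/w1.png",f["color"])
hsv=cv2.cvtColor(f["color"],cv2.COLOR_BGR2HSV)
u,v=map(int,proj(f,[582.5,46,12])); print(u,v); print(hsv[v,u-70:u+70:4].tolist())
E
```

```text
tcp [583.   46.3  70.6] 2.4333
steel minc [579.5  43.5  41.4] ell [580.1  46.1  67.   83.5]
319 268
[[58, 45, 73], [55, 48, 69], [60, 49, 67], [57, 39, 72], [46, 37, 76], [45, 33, 78], [57, 35, 72], [60, 42, 73], [105, 9, 55], [120, 10, 79], [140, 8, 97], [135, 12, 83], [165, 15, 35], [143, 15, 69], [143, 11, 96], [144, 13, 100], [56, 20, 104], [53, 46, 128], [53, 45, 130], [54, 42, 127], [53, 41, 81], [55, 36, 78], [53, 42, 79], [49, 37, 76], [48, 35, 73], [135, 9, 58], [135, 16, 96], [135, 11, 97], [150, 12, 43], [135, 13, 38], [143, 11, 97], [140, 8, 99], [128, 12, 85], [45, 22, 115], [42, 36, 128]]
```

View pics/w1.png

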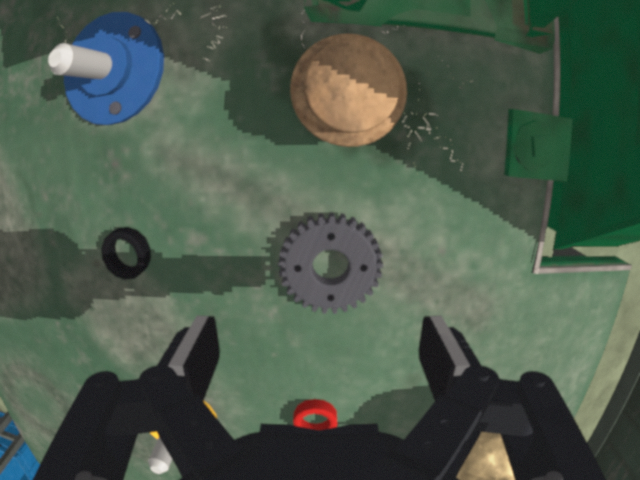

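The gear is at (331,262), right of the finger midline at column 320, so its shadow biased the mask. I'll tighten the mask.

```bash
sed -i 's/"steel":(s<75)&(v<110)/"steel":(s<26)\&(v<115)/; s/"white":(s<60)&(v>120)/"white":(s<30)\&(v>120)/' m.py
python3 - <<'E'
from w import *
G["steel"]=(587,47)
f=run(['steel','black','blue'])
print(onplane(f,331,263,10,True))
t=grab_frame("top"); h=cv2.cvtColor(t["color"],cv2.COLOR_BGR2HSV)
print(h[268,427:445].tolist())
E
```

```text
tcp [583.5  46.3  70.9] 2.4833
steel minc [588.6  45.8  32.9] ell [588.8  45.7  64.   65.3]
black minc [454.6  52.4  19.7] ell [454.7  52.2  34.   39.7]
blue minc [453.6 172.2  37.5] ell [453.4 172.3  71.8  74.9]
[590.03021943  48.43448915  10.        ]
[[56, 32, 63], [63, 42, 61], [48, 57, 67], [55, 42, 67], [33, 28, 91], [22, 34, 136], [24, 32, 200], [26, 32, 212], [24, 33, 198], [29, 34, 152], [39, 38, 127], [44, 35, 123], [42, 47, 119], [47, 42, 114], [45, 42, 110], [46, 44, 110], [45, 42, 109], [47, 43, 107]]
```

Request:
step_arm:
  commands:
    - [0.5,0,-3,0,0,0,0]
    - [0.5,0,-6,0,0,0,0]
    - [0.5,0,-7.3,0,0,0,0]
    - [0.5,0,-7.3,0,0,0,0]
    - [0.5,0,-7.3,0,0,0,255]
    - [0.5,0,-7.3,0,0,0,255]
    - [0.5,0,-7.3,0,0,0,255]
    - [0.5,0,-7.3,0,0,0,255]
  squeeze: 50

```text
time_s: 3.2
tool_pos: [588.8, 45.7, -1.9]
tcp_rot: [2.219, 2.221, 0.003]
ft_force: [-0.2, -0.1, 6.5]
gripper_width: 60.1
grip_force: 52.0
```

Request:
step_arm:
  commands:
    - [0,0,0,0,0,0,255]
    - [0,0,0,0,0,0,255]
    - [0,0,0,0,0,0,255]
    - [0,0,0,0,0,0,255]

```text
time_s: 3.53
tool_pos: [588.8, 45.7, -1.9]
tcp_rot: [2.219, 2.221, 0.003]
ft_force: [-0.6, -0.6, 7.7]
gripper_width: 59.9
grip_force: 52.0
```

Request:
step_arm:
  commands:
    - [0,0,3,0,0,0,255]
    - [0,0,7,0,0,0.1,255]
    - [-2,2,10,0,0,0.22,255]
    - [-4,4,11,0,0,0.34,255]
    - [-6,6,11,0,0,0.46,255]
    - [-8,8,11,0,0,0.58,255]
    - [-10,9,11,0,0,0.7,255]
    - [-11,10,11,0,0,0.82,255]

```text
time_s: 4.2
tool_pos: [475.2, 146.6, 107.3]
tcp_rot: [-1.139, -2.928, -0.0]
ft_force: [-0.2, -0.8, -2.8]
gripper_width: 60.0
grip_force: 55.8
```

Request:
step_arm:
  commands:
    - [-0.5,0.4,0,0,0,0.12,255]
    - [-1,0.8,0,0,0,0.24,255]
    - [-1.5,1.4,0,0,0,0.36,255]
    - [-2,2,0,0,0,0.48,255]
    - [-2.5,2.6,0,0,0,0.6,255]
    - [-2.5,2.6,0,0,0,0.72,255]
    - [-2.5,2.6,0,0,0,0.75,255]
    - [-2.5,2.6,0,0,0,0.75,255]

```text
time_s: 4.87
tool_pos: [453.2, 171.4, 106.7]
tcp_rot: [0.002, 3.14, 0.0]
ft_force: [-0.2, -0.1, -2.5]
gripper_width: 59.7
grip_force: 55.8
```

```bash
cat > s.py <<'E'
from w import *
import sys
# s.py name heldpart dz : measure held part relative to tcp (part mid = tcp z + dz), plus others
k=sys.argv[1]; dz=float(sys.argv[2]); o=get_obs(); t=o["tool_pos"]; G[k]=tuple(t[:2])
f=run([k]+sys.argv[3:],{k:t[2]+dz}); cv2.imwrite(f"pics/held_{k}.png",f["color"])
print(R.from_rotvec(o["tcp_rot"]).as_matrix().round(3).tolist(),o["joint_positions"].round(2),f["origin"])
E
python3 s.py steel 7.9 blue
```

```text
tcp [453.2 171.3 106.5] 4.9167
steel minc [439.1 171.6  27.1] ell [439.1 171.2  37.2  51.7]
blue minc [455.  172.1  35.9] ell [453.2 171.8  66.8  71.4]
[[-1.0, 0.001, 0.002], [0.001, 1.0, 0.0], [-0.002, 0.0, -1.0]] [-0.38  0.52 -0.14  2.25  0.19  0.38  0.89] [368.73030404 170.6851805  250.08731674]
```

View pics/held_steel.png

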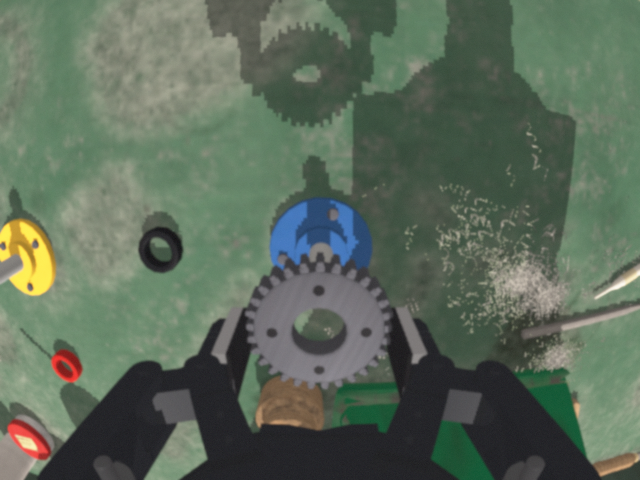

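The held gear is centred at about (319,321), with its bore at (319,330). It looks level, and the blue foot is at (321,245). The mask missed part of the gear, so I'll cast its edges by hand.

```bash
python3 - <<'E'
from w import *
f=grab_frame("wrist"); t=get_obs()["tool_pos"]; z=t[2]+7.9
hsv=cv2.cvtColor(f["color"],cv2.COLOR_BGR2HSV)
P=lambda u,v:onplane(f,u,v,z,True)[:2].round(1)
print(t.round(1),[P(*q) for q in((319,253),(319,388),(247,321),(392,321),(319,306),(319,353))])
m=((hsv[...,1]<40)).astype(np.uint8); w=np.zeros_like(m); cv2.ellipse(w,(319,321),(68,70),0,0,360,1,-1)
# hole: greenish blob near bore
h=((hsv[...,1]>=45)&(hsv[...,0]>40)&(hsv[...,0]<90)).astype(np.uint8)*0; 
print(hsv[295:400:3,319].tolist())
E
```

```text
[453.2 171.3 106.3] [array([418.7, 170.9]), array([486.7, 170.8]), array([449.6, 140.1]), array([449.8, 202.1]), array([442. , 170.9]), array([465.9, 170.8])]
[[150, 6, 82], [140, 12, 123], [140, 12, 127], [132, 10, 128], [165, 4, 120], [39, 28, 92], [42, 29, 88], [46, 31, 90], [51, 37, 90], [50, 40, 95], [48, 39, 98], [50, 39, 98], [56, 39, 91], [58, 43, 89], [63, 53, 86], [57, 31, 73], [120, 15, 66], [132, 20, 63], [120, 12, 63], [130, 12, 65], [132, 13, 100], [135, 12, 128], [141, 14, 132], [135, 12, 130], [165, 13, 77], [0, 4, 66], [140, 9, 86], [138, 9, 135], [125, 11, 138], [60, 3, 99], [48, 44, 69], [18, 78, 88], [15, 99, 106], [16, 104, 105], [15, 104, 108]]
```

Request:
step_arm:
  commands:
    - [0.22,0.09,-2,0,0,0,255]
    - [0.22,0.09,-4,0,0,0,255]
    - [0.22,0.09,-5,0,0,0,255]
    - [0.22,0.09,-6,0,0,0,255]
    - [0.22,0.09,-7,0,0,0,255]
    - [0.22,0.09,-7,0,0,0,255]

```text
time_s: 5.47
tool_pos: [454.7, 172.5, 34.3]
tcp_rot: [-0.001, -3.14, 0.002]
ft_force: [-0.2, 0.4, -2.3]
gripper_width: 59.7
grip_force: 55.7
```

Request:
step_arm:
  commands:
    - [0,0,-1,0,0,0,255]
    - [0,0,-1.6,0,0,0,255]
    - [0,0,-1.9,0,0,0,255]
    - [0,0,-2.0,0,0,0,255]
    - [0,0,-2.0,0,0,0,255]

```text
time_s: 5.88
tool_pos: [454.9, 172.6, 15.6]
tcp_rot: [0.0, -3.141, 0.0]
ft_force: [-1.0, -0.4, -2.7]
gripper_width: 59.7
grip_force: 55.8
```

Request:
step_arm:
  commands:
    - [0,0,-0.15,0,0,0,255]
    - [0,0,-0.15,0,0,0,255]
    - [0,0,-0.15,0,0,0,0]
    - [0,0,-0.15,0,0,0,0]
    - [0,0,-0.15,0,0,0,0]
    - [0,0,-0.15,0,0,0,0]
    - [0,0,-0.15,0,0,0,0]

```text
time_s: 6.47
tool_pos: [455.1, 172.6, 14.4]
tcp_rot: [-0.0, 3.141, 0.0]
ft_force: [0.3, -0.1, 0.8]
gripper_width: 85.7
grip_force: 0.0
```

Request:
step_arm:
  commands:
    - [0,0,2,0,0,0,0]
    - [0,0,5,0,0,0,0]
    - [0,0,9,0,0,0,0]
    - [0.5,-3,11,0,0,0,0]
    - [2.5,-6.5,12,0,0,0,0]
    - [5,-9.5,12,0,0,0,0]
    - [7,-13,12,0,0,0,0]
    - [9,-16.5,12,0,0,0,0]

```text
time_s: 7.13
tool_pos: [546.1, 6.0, 134.9]
tcp_rot: [-0.001, 3.14, 0.0]
ft_force: [0.6, 0.6, 0.6]
gripper_width: 85.4
grip_force: 0.0
```

Request:
step_arm:
  commands:
    - [1.7,-3.5,-1,0,0,0,0]
    - [3.4,-7,-2,0,0,0,0]
    - [3.4,-8.5,-4,0,0,0,0]
    - [3.4,-8.5,-6,0,0,0,0]
    - [3.4,-8.5,-6,0,0,0,0]
    - [3.4,-8.5,-6,0,0,0,0]

```text
time_s: 7.63
tool_pos: [578.2, -77.1, 73.6]
tcp_rot: [0.0, -3.139, -0.001]
ft_force: [0.4, 0.1, -0.2]
gripper_width: 85.4
grip_force: 0.0
```

```bash
python3 - <<'E'
from w import *
f=run(['red','yellow','black','white']); cv2.imwrite("pics/w2.png",f["color"])
t=grab_frame("side"); cv2.imwrite("pics/s2.png",cv2.resize(t["color"][120:330,180:400],None,fx=2.5,fy=2.5))
E
```

```text
tcp [578.9 -76.5  74.5] 7.6833
red minc [580.  -81.6  18.5] ell [580.1 -81.5  34.1  37.4]
yellow minc [463.8 -94.8  36.5] ell [463.8 -94.7  72.5  72.7]
black minc [455.2  54.   19.2] ell [455.   54.   33.9  38.8]
white minc [ 594.6 -217.5   12.1] ell [ 594.6 -217.5   12.    23. ]
```

View pics/w2.png

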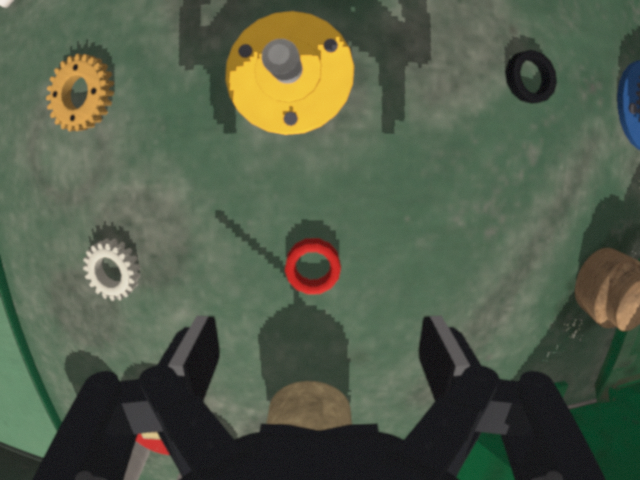

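View pics/s2.png

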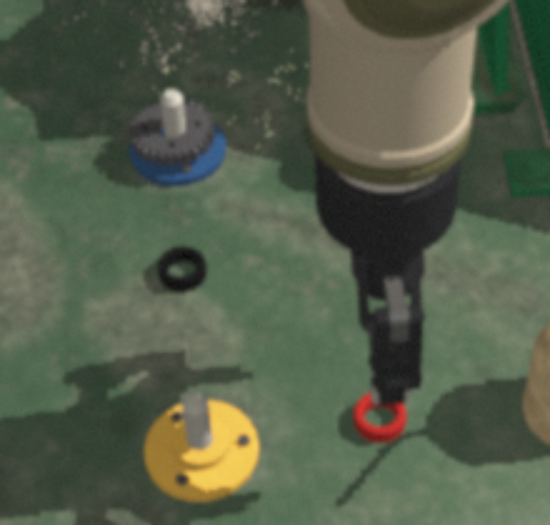

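The wrist view shows red at (313,266), directly ahead of the fingers. White is at (109,270), brass at (79,92) and yellow at (290,72). The side crop shows the steel gear seated flat on the blue stand.

Request:
step_arm:
  commands:
    - [0.07,-0.5,-3,0,0,0,0]
    - [0.07,-0.5,-6,0,0,0,0]
    - [0.07,-0.5,-7.2,0,0,0,0]
    - [0.07,-0.5,-7.2,0,0,0,0]
    - [0.07,-0.5,-7.2,0,0,0,255]
    - [0.07,-0.5,-7.2,0,0,0,255]
    - [0.07,-0.5,-7.2,0,0,0,255]
    - [0.07,-0.5,-7.2,0,0,0,255]
  squeeze: 40

```text
time_s: 8.4
tool_pos: [580.5, -82.4, 3.6]
tcp_rot: [-0.0, 3.139, -0.0]
ft_force: [0.6, -0.1, -0.7]
gripper_width: 38.7
grip_force: 0.0
```

Request:
step_arm:
  commands:
    - [0,0,0,0,0,0,255]
    - [0,0,0,0,0,0,255]
    - [0,0,0,0,0,0,255]
    - [0,0,0,0,0,0,255]
    - [0,0,0,0,0,0,255]
    - [0,0,0,0,0,0,255]

```text
time_s: 8.9
tool_pos: [580.4, -82.4, 3.8]
tcp_rot: [-0.0, 3.14, -0.0]
ft_force: [-0.9, 0.7, 11.2]
gripper_width: 31.9
grip_force: 38.6
```

Request:
step_arm:
  commands:
    - [0,0,4,0,0,0,255]
    - [0,0,8,0,0,0,255]
    - [-1.5,3,10.5,0,0,0,255]
    - [-3.3,6.5,10.5,0,0,0,255]
    - [-5.1,10,10.5,0,0,0,255]
    - [-6.9,13.6,10.5,0,0,0,255]
    - [-8.7,17.2,10.5,0,0,0,255]
    - [-10.5,20.8,10.5,0,0,0,255]

```text
time_s: 9.57
tool_pos: [473.9, 126.9, 108.0]
tcp_rot: [0.001, 3.14, 0.001]
ft_force: [2.1, 1.1, -0.8]
gripper_width: 31.8
grip_force: 39.7
```

Request:
step_arm:
  commands:
    - [-1.2,2.6,0,0,0,0,255]
    - [-2.1,4.7,0,0,0,0,255]
    - [-2.1,4.7,0,0,0,0,255]
    - [-2.1,4.7,0,0,0,0,255]

```text
time_s: 9.9
tool_pos: [453.4, 173.9, 107.8]
tcp_rot: [-0.005, 3.141, 0.001]
ft_force: [0.3, -1.1, 0.1]
gripper_width: 32.0
grip_force: 39.7
```

```bash
cat > held.py <<'E'
from w import *
import sys
k=sys.argv[1]; zb=float(sys.argv[2]) # part bottom above tcp z
f=grab_frame("wrist"); t=get_obs()["tool_pos"]; hsv=cv2.cvtColor(f["color"],cv2.COLOR_BGR2HSV)
u,v=map(int,proj(f,[t[0],t[1],t[2]+zb+6])); w=np.zeros((480,640),np.uint8); cv2.circle(w,(u,v),90,1,-1)
m=cv2.morphologyEx(mask(hsv,k)*w,cv2.MORPH_OPEN,np.ones((2,2),np.uint8)); n,l,st,c=cv2.connectedComponentsWithStats(m)
i=1+np.argmax(st[1:,4]); y,x=np.where(l==i); cols=(x>u-3)&(x<u+3); 
v0,v1=y.min(),y.max()+1; un,uf=x[y==y.min()].mean(),x[y==y.max()].mean()
near=onplane(f,un,v0,t[2]+zb,True); far=onplane(f,uf,v1,t[2]+zb+12,True)
print("tcp",t.round(1),"px",u,v,v0,v1,"near",near.round(1),"far",far.round(1),"mid",((near+far)/2).round(1),"diam",np.hypot(*(far-near)[:2]).round(1))
cv2.imwrite(f"pics/held_{k}.png",f["color"])
E
python3 held.py red -3.8
```

```text
tcp [453.8 172.6 107.7] px 317 323 285 360 near [438.  173.6 103.9] far [469.7 174.  115.9] mid [453.8 173.8 109.9] diam 31.7
```

Request:
step_arm:
  commands:
    - [0.03,0,-2,0,0,0,255]
    - [0.03,0,-4,0,0,0,255]
    - [0.03,0,-5,0,0,0,255]
    - [0.03,0,-6,0,0,0,255]
    - [0.03,0,-6.8,0,0,0,255]
    - [0.03,0,-6.8,0,0,0,255]

```text
time_s: 10.45
tool_pos: [454.1, 171.2, 38.1]
tcp_rot: [-0.003, -3.14, 0.002]
ft_force: [-0.8, -0.3, -0.7]
gripper_width: 32.0
grip_force: 39.7
```

Request:
step_arm:
  commands:
    - [0,0.05,-0.3,0,0,0,255]
    - [0,0.05,-0.5,0,0,0,255]
    - [0,0.05,-0.6,0,0,0,255]
    - [0,0.05,-0.65,0,0,0,255]
    - [0,0.05,-0.65,0,0,0,255]

```text
time_s: 10.87
tool_pos: [454.1, 173.1, 32.9]
tcp_rot: [-0.0, 3.141, 0.0]
ft_force: [0.4, 0.7, -0.9]
gripper_width: 32.0
grip_force: 39.7
```

Request:
step_arm:
  commands:
    - [0,-0.07,-0.1,0,0,0,255]
    - [0,-0.07,-0.1,0,0,0,255]
    - [0,-0.07,-0.1,0,0,0,0]
    - [0,-0.07,-0.1,0,0,0,0]
    - [0,-0.07,-0.1,0,0,0,0]
    - [0,-0.07,-0.1,0,0,0,0]
    - [0,-0.07,-0.1,0,0,0,0]
    - [0,-0.07,-0.1,0,0,0,0]

```text
time_s: 11.53
tool_pos: [454.0, 172.4, 31.7]
tcp_rot: [-0.0, 3.142, -0.0]
ft_force: [0.0, -0.4, 0.2]
gripper_width: 85.5
grip_force: 0.0
```

Request:
step_arm:
  commands:
    - [0,0,3,0,0,0,0]
    - [0,0,6,0,0,0,0]
    - [0,-2,9,0,0,0,0]
    - [0.2,-6,9.5,0,0,0,0]
    - [0.3,-10,9.5,0,0,0,0]
    - [0.4,-14,9.5,0,0,0,0]
    - [0.5,-18,9.5,0,0,0,0]
    - [0.7,-22,9.5,0,0,0,0]

```text
time_s: 12.2
tool_pos: [460.5, -49.4, 126.9]
tcp_rot: [-0.001, 3.141, -0.0]
ft_force: [0.7, 0.3, -1.0]
gripper_width: 85.5
grip_force: 0.0
```

Request:
step_arm:
  commands:
    - [0,-4,0,0,0,0,0]
    - [0,-8,0,0,0,0,0]
    - [0,-12,0,0,0,0,0]
    - [0,-15,0,0,0,0,0]
    - [0,-17.6,-3,0,0,0,0]
    - [0,-17.6,-5,0,0,0,0]
    - [0,-17.6,-5,0,0,0,0]
    - [0,-17.6,-5,0,0,0,0]

```text
time_s: 12.87
tool_pos: [460.2, -223.0, 76.1]
tcp_rot: [0.0, -3.139, -0.002]
ft_force: [0.5, 0.0, 0.9]
gripper_width: 85.5
grip_force: 0.0
```

```bash
python3 - <<'E'
from w import *
f=run(['brass','yellow','white']); cv2.imwrite("pics/w3.png",f["color"])
t=grab_frame("side"); a=cv2.resize(t["color"][130:210,200:300],None,fx=4,fy=4)
b=f["color"][::1]
c=np.zeros((480,790,3),np.uint8); c[:,:640]=0; c[:320,:400]=a; b2=cv2.resize(b,(390,293)); c[:293,400:]=b2; cv2.imwrite("pics/c3.png",c[:330])
E
```

```text
tcp [ 461.  -222.6   77. ] 12.9167
brass minc [ 463.7 -231.5   27. ] ell [ 463.9 -231.1   50.9   54. ]
yellow minc [464.8 -93.   37.9] ell [464.9 -92.8  72.7  75.9]
white minc [ 589.  -210.1   11.7] ell [ 589.1 -209.6   10.7   22.9]
```

View pics/c3.png

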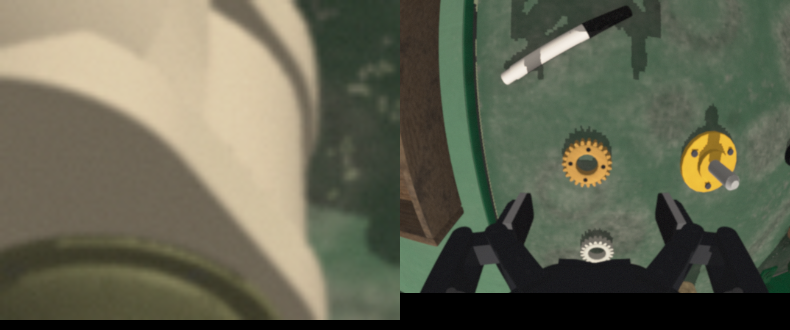

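In the wrist half of the picture brass sits just ahead of the fingers, with yellow to its right. The arm blocks the side crop, so the red spacer still needs checking.

Request:
step_arm:
  commands:
    - [0.23,-0.85,-3,0,0,0,0]
    - [0.23,-0.85,-6,0,0,0,0]
    - [0.23,-0.85,-7.7,0,0,0,0]
    - [0.23,-0.85,-7.7,0,0,0,0]
    - [0.23,-0.85,-7.7,0,0,0,255]
    - [0.23,-0.85,-7.7,0,0,0,255]
    - [0.23,-0.85,-7.7,0,0,0,255]
    - [0.23,-0.85,-7.7,0,0,0,255]
  squeeze: 50

```text
time_s: 13.63
tool_pos: [464.2, -232.1, 1.9]
tcp_rot: [-0.0, 3.139, -0.001]
ft_force: [-1.5, 2.0, 16.1]
gripper_width: 47.5
grip_force: 48.9
```

Request:
step_arm:
  commands:
    - [0,0,0,0,0,0,255]
    - [0,0,0,0,0,0,255]
    - [0,0,0,0,0,0,255]
    - [0,0,0,0,0,0,255]
    - [0,0,0,0,0,0,255]

```text
time_s: 14.05
tool_pos: [464.2, -232.1, 2.0]
tcp_rot: [-0.0, 3.139, -0.001]
ft_force: [-1.2, 1.8, 14.1]
gripper_width: 47.3
grip_force: 49.0
```

Request:
step_arm:
  commands:
    - [0,0,4,0,0,0,255]
    - [0,0,8,0,0,0,255]
    - [0,3,10.8,0,0,0,255]
    - [-0.2,7,10.8,0,0,0,255]
    - [-0.3,11,10.8,0,0,0,255]
    - [-0.4,15,10.8,0,0,0,255]
    - [-0.5,19,10.8,0,0,0,255]
    - [-0.6,23,10.8,0,0,0,255]

```text
time_s: 14.72
tool_pos: [457.2, -0.5, 109.1]
tcp_rot: [0.001, 3.139, 0.0]
ft_force: [0.7, 0.0, -1.2]
gripper_width: 47.2
grip_force: 52.3
```

Request:
step_arm:
  commands:
    - [-0.1,4,0,0,0,0,255]
    - [-0.2,8,0,0,0,0,255]
    - [-0.3,12,0,0,0,0,255]
    - [-0.4,15.5,0,0,0,0,255]
    - [-0.4,17.4,0,0,0,0,255]
    - [-0.4,17.4,0,0,0,0,255]
    - [-0.4,17.4,0,0,0,0,255]
    - [-0.4,17.4,0,0,0,0,255]

```text
time_s: 15.38
tool_pos: [453.2, 171.1, 108.4]
tcp_rot: [0.0, 3.141, -0.0]
ft_force: [0.2, -0.5, -1.0]
gripper_width: 47.1
grip_force: 52.3
```

```bash
python3 held.py brass -2
```

```text
tcp [453.3 170.6 108.2] px 318 324 267 378 near [428.5 169.9 106.2] far [478.6 171.8 118.2] mid [453.6 170.8 112.2] diam 50.1
```

View pics/held_brass.png

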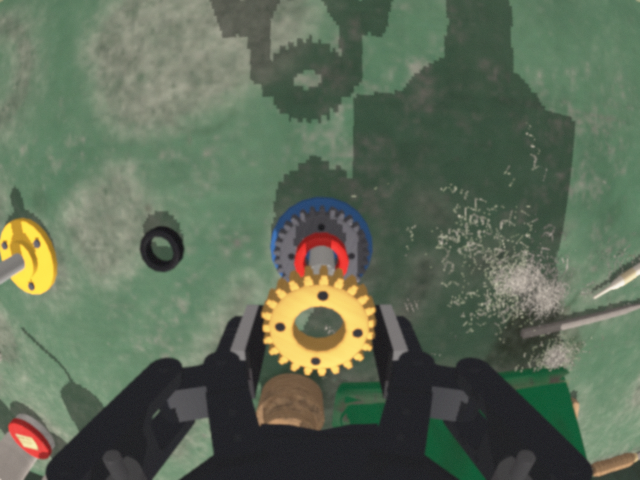

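The held brass gear is level at (319,321). Behind it, red sits on steel around the post at (321,258).

Request:
step_arm:
  commands:
    - [0.03,0.16,-2,0,0,0,255]
    - [0.03,0.16,-4,0,0,0,255]
    - [0.03,0.16,-5,0,0,0,255]
    - [0.03,0.16,-6,0,0,0,255]
    - [0.03,0.16,-6,0,0,0,255]

```text
time_s: 15.85
tool_pos: [453.5, 172.2, 46.5]
tcp_rot: [-0.002, -3.14, 0.002]
ft_force: [0.4, -1.0, -1.6]
gripper_width: 47.5
grip_force: 52.2
```

Request:
step_arm:
  commands:
    - [0,0,-0.3,0,0,0,255]
    - [0,0,-0.5,0,0,0,255]
    - [0,0,-0.6,0,0,0,255]
    - [0,0,-0.6,0,0,0,255]

```text
time_s: 16.18
tool_pos: [453.8, 173.3, 42.1]
tcp_rot: [0.0, 3.141, 0.0]
ft_force: [-0.1, -0.8, -1.5]
gripper_width: 46.9
grip_force: 52.3
```

Request:
step_arm:
  commands:
    - [0,-0.1,-0.07,0,0,0,255]
    - [0,-0.1,-0.07,0,0,0,255]
    - [0,-0.1,-0.07,0,0,0,0]
    - [0,-0.1,-0.07,0,0,0,0]
    - [0,-0.1,-0.07,0,0,0,0]
    - [0,-0.1,-0.07,0,0,0,0]
    - [0,-0.1,-0.07,0,0,0,0]

```text
time_s: 16.77
tool_pos: [453.6, 172.4, 41.0]
tcp_rot: [-0.0, 3.142, -0.0]
ft_force: [0.2, -0.4, -0.0]
gripper_width: 85.2
grip_force: 0.0
```

Request:
step_arm:
  commands:
    - [0,0,3,0,0,0,0]
    - [0,0,7,0,0,0,0]
    - [0,-4,8,0,0,0,0]
    - [0.1,-8,8,0,0,0,0]
    - [0.1,-11.5,6,0,0,0,0]
    - [0.1,-11.7,3.4,0,0,0,0]
    - [0.1,-11.7,3.4,0,0,0,0]
    - [0.1,-11.7,3.4,0,0,0,0]

```text
time_s: 17.43
tool_pos: [454.0, 55.6, 74.5]
tcp_rot: [-0.0, -3.139, 0.001]
ft_force: [-0.8, 0.6, 0.8]
gripper_width: 85.5
grip_force: 0.0
```

```bash
python3 - <<'E'
from w import *
f=run(['black','yellow']); cv2.imwrite("pics/w4.png",f["color"])
t=grab_frame("side"); a=cv2.resize(t["color"][130:210,200:300],None,fx=4,fy=4)
c=np.zeros((320,790,3),np.uint8); c[:,:400]=a; c[:293,400:]=cv2.resize(f["color"],(390,293)); cv2.imwrite("pics/c4.png",c)
E
```

```text
tcp [454.5  56.5  75.1] 17.4833
black minc [455.6  53.   17.6] ell [455.4  53.2  32.9  34.9]
yellow minc [465.4 -95.3  38.5] ell [465.3 -95.9  72.5  76.8]
```

View pics/c4.png

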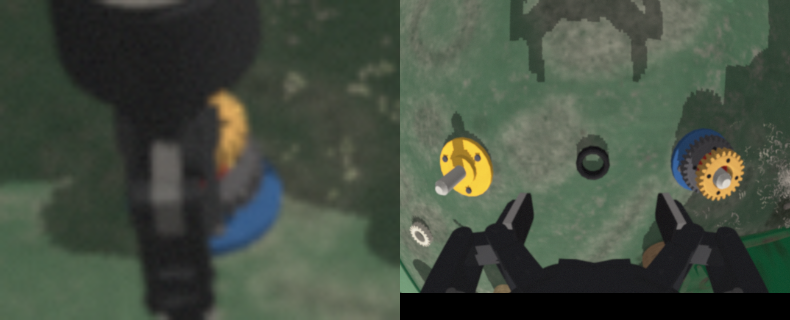

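The blue stack carries brass on top with the post through it. Black is just ahead of the open fingers.

Request:
step_arm:
  commands:
    - [0.05,-0.35,-3,0,0,0,0]
    - [0.05,-0.35,-6,0,0,0,0]
    - [0.05,-0.35,-7.3,0,0,0,0]
    - [0.05,-0.35,-7.3,0,0,0,0]
    - [0.05,-0.35,-7.3,0,0,0,255]
    - [0.05,-0.35,-7.3,0,0,0,255]
    - [0.05,-0.35,-7.3,0,0,0,255]
    - [0.05,-0.35,-7.3,0,0,0,255]
  squeeze: 40

```text
time_s: 18.2
tool_pos: [455.7, 52.7, 2.8]
tcp_rot: [-0.002, 3.14, 0.0]
ft_force: [-0.5, 0.1, -0.4]
gripper_width: 39.0
grip_force: 0.0
```

Request:
step_arm:
  commands:
    - [0,0,0,0,0,0,255]
    - [0,0,0,0,0,0,255]
    - [0,0,0,0,0,0,255]
    - [0,0,0,0,0,0,255]
    - [0,0,0,0,0,0,255]
    - [0,0,0,0,0,0,255]

```text
time_s: 18.7
tool_pos: [455.6, 52.6, 3.1]
tcp_rot: [-0.001, 3.14, 0.001]
ft_force: [-1.1, 1.7, 9.7]
gripper_width: 31.8
grip_force: 38.8
```

Request:
step_arm:
  commands:
    - [0,0,4,0,0,0,255]
    - [0,0,8,0,0,0,255]
    - [0.2,-3,10.7,0,0,0,255]
    - [0.4,-7,10.7,0,0,0,255]
    - [0.7,-11,10.7,0,0,0,255]
    - [0.9,-14.7,10.7,0,0,0,255]
    - [0.9,-14.7,10.7,0,0,0,255]
    - [0.9,-14.7,10.7,0,0,0,255]

```text
time_s: 19.37
tool_pos: [463.6, -97.4, 109.4]
tcp_rot: [-0.008, -3.141, 0.0]
ft_force: [-0.5, 1.0, -0.4]
gripper_width: 31.8
grip_force: 39.9
```

```bash
python3 held.py black -3.1; python3 -c "
from w import *
run(['yellow','white'])"
```

```text
tcp [463.8 -95.4 109.4] px 324 323 289 401 near [449.8 -97.2 106.3] far [505.4 -72.3 118.3] mid [477.6 -84.7 112.3] diam 60.9
tcp [464.  -94.3 109.4] 19.4667
yellow minc [465.1 -94.1  36.8] ell [465.1 -94.3  72.5  73.2]Traceback (most recent call last):
  File "<string>", line 3, in <module>
    run(['yellow','white'])
    ~~~^^^^^^^^^^^^^^^^^^^^
  File "w.py", line 22, in run
    meas(f,k,G[k],zs.get(k,4 if k in("blue","yellow") else 6))
    ~~~~^^^^^^^^^^^^^^^^^^^^^^^^^^^^^^^^^^^^^^^^^^^^^^^^^^^^^^
  File "w.py", line 13, in meas
    c=cv2.convexHull(max(cs,key=cv2.contourArea))[:,0]
                     ~~~^^^^^^^^^^^^^^^^^^^^^^^^
ValueError: max() iterable argument is empty
```

View pics/held_black.png

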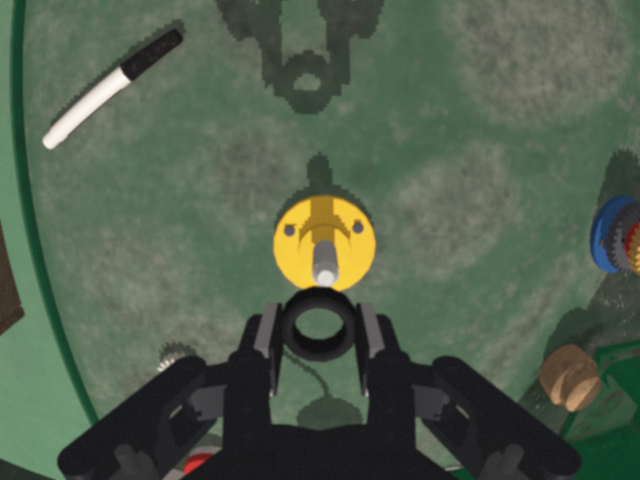

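The held black ring spans rows 289 to 361 and is level. The yellow foot is at (325,243), so the alignment is within about 1 mm.

Request:
step_arm:
  commands:
    - [0,0,-2,0,0,0,255]
    - [0,0,-4,0,0,0,255]
    - [0,0,-5,0,0,0,255]
    - [0,0,-6,0,0,0,255]
    - [0,0,-7,0,0,0,255]
    - [0,0,-7.5,0,0,0,255]
    - [0,0,-7.5,0,0,0,255]

```text
time_s: 20.05
tool_pos: [464.0, -93.0, 33.4]
tcp_rot: [0.006, -3.14, -0.001]
ft_force: [-0.5, 0.3, 0.2]
gripper_width: 31.5
grip_force: 39.9
```

Request:
step_arm:
  commands:
    - [0,-0.05,-0.6,0,0,0,255]
    - [0,-0.05,-1.1,0,0,0,255]
    - [0,-0.05,-1.4,0,0,0,255]
    - [0,-0.05,-1.4,0,0,0,255]
    - [0,-0.05,-1.4,0,0,0,255]

```text
time_s: 20.47
tool_pos: [464.1, -95.5, 20.0]
tcp_rot: [0.0, -3.141, 0.0]
ft_force: [0.1, 1.0, 0.2]
gripper_width: 31.3
grip_force: 39.9
```

Request:
step_arm:
  commands:
    - [0,0.05,-0.1,0,0,0,255]
    - [0,0.05,-0.1,0,0,0,255]
    - [0,0.05,-0.1,0,0,0,0]
    - [0,0.05,-0.1,0,0,0,0]
    - [0,0.05,-0.1,0,0,0,0]
    - [0,0.05,-0.1,0,0,0,0]
    - [0,0.05,-0.1,0,0,0,0]
    - [0,0.05,-0.1,0,0,0,0]

```text
time_s: 21.13
tool_pos: [464.1, -95.0, 19.0]
tcp_rot: [-0.0, 3.142, 0.0]
ft_force: [-0.6, -0.4, 0.2]
gripper_width: 85.3
grip_force: 0.0
```

Request:
step_arm:
  commands:
    - [0,0,3,0,0,0,0]
    - [0,0,6,0,0,0,0]
    - [2,-2,9,0,0,0,0]
    - [4.8,-4.9,9,0,0,0,0]
    - [7.6,-7.8,8,0,0,0,0]
    - [10.4,-10.7,7,0,0,0,0]
    - [12,-12.5,5.6,0,0,0,0]
    - [12,-12.5,5.6,0,0,0,0]

```text
time_s: 21.8
tool_pos: [585.8, -225.3, 72.4]
tcp_rot: [-0.009, -3.141, 0.002]
ft_force: [-0.1, -1.1, 0.2]
gripper_width: 85.3
grip_force: 0.0
```

```bash
sed -i 's/"white":(s<30)&(v>120)/"white":(s<45)\&(v>140)/' m.py; python3 - <<'E'
from w import *
f=run(['white','yellow'])
t=grab_frame("side"); a=cv2.resize(t["color"][250:340,200:300],(400,360))
c=np.zeros((360,790,3),np.uint8); c[:,:400]=a; c[:293,400:]=cv2.resize(f["color"],(390,293)); cv2.imwrite("pics/c5.png",c)
E
```

```text
tcp [ 584.2 -222.4   73.2] 21.85
white minc [ 585.9 -220.3   22.1] ell [ 585.8 -220.1   43.6   43.8]
yellow minc [463.9 -92.9  37.7] ell [463.6 -92.8  72.5  75.5]
```

View pics/c5.png

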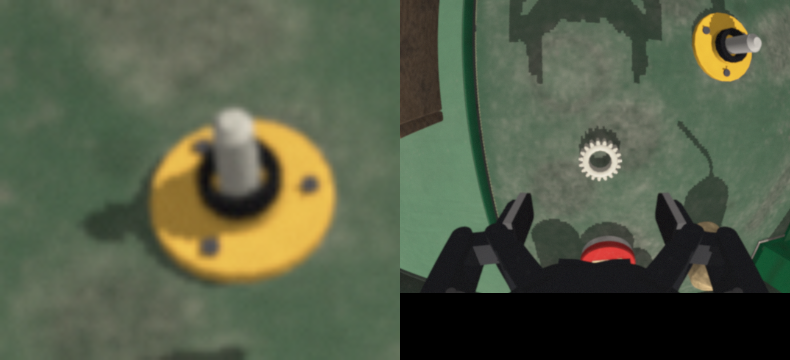

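The black spacer is seated flat on the yellow stand. White is directly ahead of the fingers.

Request:
step_arm:
  commands:
    - [0.1,0,-3,0,0,0,0]
    - [0.1,0,-6,0,0,0,0]
    - [0.1,0,-7.3,0,0,0,0]
    - [0.1,0,-7.3,0,0,0,0]
    - [0.1,0,-7.3,0,0,0,255]
    - [0.1,0,-7.3,0,0,0,255]
    - [0.1,0,-7.3,0,0,0,255]
    - [0.1,0,-7.3,0,0,0,255]
  squeeze: 40

```text
time_s: 22.57
tool_pos: [585.9, -220.2, 3.7]
tcp_rot: [-0.0, 3.139, -0.001]
ft_force: [-4.3, 0.6, 20.6]
gripper_width: 40.2
grip_force: 38.1
```

Request:
step_arm:
  commands:
    - [0,0,0,0,0,0,255]
    - [0,0,0,0,0,0,255]
    - [0,0,0,0,0,0,255]
    - [0,0,0,0,0,0,255]
    - [0,0,0,0,0,0,255]

```text
time_s: 22.98
tool_pos: [585.9, -220.2, 4.0]
tcp_rot: [-0.0, 3.139, -0.001]
ft_force: [-3.1, 0.3, 10.4]
gripper_width: 39.5
grip_force: 39.0
```

Request:
step_arm:
  commands:
    - [0,0,4,0,0,0,255]
    - [-1,1,8,0,0,0,255]
    - [-3.5,3.6,10.5,0,0,0,255]
    - [-6.2,6.4,10.5,0,0,0,255]
    - [-9,9.3,10.5,0,0,0,255]
    - [-11.5,11.9,10.5,0,0,0,255]
    - [-12.2,12.6,10.5,0,0,0,255]
    - [-12.2,12.6,10.5,0,0,0,255]

```text
time_s: 23.65
tool_pos: [461.4, -92.2, 108.2]
tcp_rot: [-0.006, 3.141, -0.001]
ft_force: [-0.4, -0.2, -1.0]
gripper_width: 39.6
grip_force: 40.3
```

Request:
step_arm:
  commands:
    - [0,0,0,0,0,0,255]
    - [0,0,0,0,0,0,255]

```text
time_s: 23.82
tool_pos: [464.5, -94.8, 107.4]
tcp_rot: [0.001, 3.14, -0.001]
ft_force: [1.7, -0.2, -0.1]
gripper_width: 39.9
grip_force: 40.3
```

```bash
python3 held.py white -4; python3 -c "
from w import *
run(['yellow'])"
```

```text
tcp [464.4 -95.  107.2] px 319 321 281 366 near [447.4 -95.  103.2] far [484.6 -96.2 115.2] mid [466.  -95.6 109.2] diam 37.2
tcp [464.2 -95.  107. ] 23.9167
yellow minc [464.9 -94.2  36.6] ell [464.8 -94.3  72.5  72.8]
```

View pics/held_white.png

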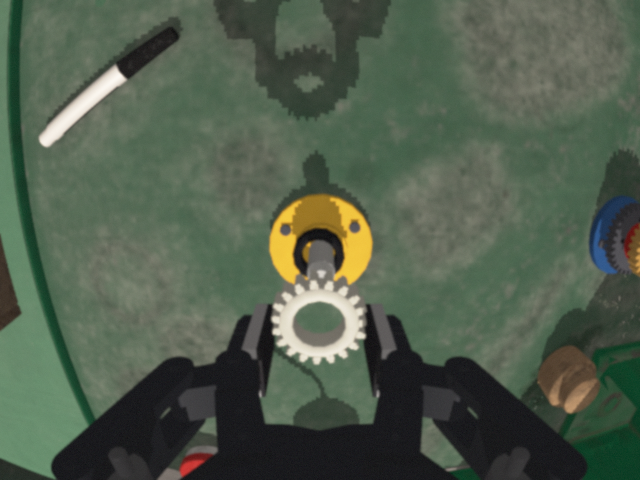

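The white gear is held level at (319,321), in line with the yellow post. That makes 14 views, so the rest is by numbers.

Request:
step_arm:
  commands:
    - [0,0.05,-2,0,0,0,255]
    - [0,0.05,-4,0,0,0,255]
    - [0,0.05,-5,0,0,0,255]
    - [0,0.05,-6,0,0,0,255]
    - [0,0.05,-6.7,0,0,0,255]
    - [0,0.05,-6.7,0,0,0,255]

```text
time_s: 24.42
tool_pos: [463.8, -93.8, 38.8]
tcp_rot: [-0.001, -3.141, -0.001]
ft_force: [2.1, 0.3, -1.8]
gripper_width: 39.5
grip_force: 40.4
```

Request:
step_arm:
  commands:
    - [0,0,-0.3,0,0,0,255]
    - [0,0,-0.5,0,0,0,255]
    - [0,0,-0.6,0,0,0,255]
    - [0,0,-0.6,0,0,0,255]

```text
time_s: 24.75
tool_pos: [463.7, -93.6, 34.3]
tcp_rot: [-0.0, 3.14, 0.0]
ft_force: [2.8, -1.3, -0.2]
gripper_width: 39.8
grip_force: 40.6
```

Request:
step_arm:
  commands:
    - [0.1,-0.05,-0.1,0,0,0,255]
    - [0.1,-0.05,-0.2,0,0,0,255]
    - [0.1,-0.05,-0.22,0,0,0,255]
    - [0.1,-0.05,-0.22,0,0,0,255]

```text
time_s: 25.08
tool_pos: [463.9, -94.2, 32.0]
tcp_rot: [-0.0, -3.141, 0.001]
ft_force: [-0.1, -1.9, 3.7]
gripper_width: 39.8
grip_force: 41.0
```

Contact shows as 3.7 N upward, so I'll release, lift and back away.

Request:
step_arm:
  commands:
    - [0,0,0,0,0,0,0]
    - [0,0,0,0,0,0,0]
    - [0,0,0,0,0,0,0]
    - [0,0,0,0,0,0,0]
    - [0,0,3,0,0,0,0]
    - [0,0,6,0,0,0,0]
    - [0,0,9,0,0,0,0]
    - [2,-3,12,0,0,0,0]

```text
time_s: 25.75
tool_pos: [479.3, -116.3, 150.2]
tcp_rot: [0.011, -3.139, -0.003]
ft_force: [0.8, -0.2, -0.5]
gripper_width: 85.6
grip_force: 0.0
```

Request:
step_arm:
  commands:
    - [2.5,-3,2,0,0,0,0]
    - [5,-6,4,0,0,0,0]
    - [7.5,-9,5,0,0,0,0]
    - [10,-12,5,0,0,0,0]
    - [10,-12,5,0,0,0,0]
    - [10,-12,5,0,0,0,0]

```text
time_s: 26.25
tool_pos: [582.3, -242.8, 197.7]
tcp_rot: [-0.005, -3.141, -0.001]
ft_force: [-0.1, 0.5, 0.3]
gripper_width: 85.5
grip_force: 0.0
```

```bash
python3 - <<'E'
from w import *
# heights of part tops around each post from depth
for n in("top","side"):
    f=grab_frame(n); d=f["z_map"]; K=f["camera_matrix"]; U,V=np.meshgrid(range(640),range(480))
    P=np.stack([(U-K[0,2])/K[0,0]*d,(V-K[1,2])/K[1,1]*d,d],-1)@rot(f["orientation"]).T+np.array(f["origin"])
    hsv=cv2.cvtColor(f["color"],cv2.COLOR_BGR2HSV)
    for k,c,r0,r1 in(("brass",(453.7,172.3),13,22),("white",(464.4,-94.4),13,19),("steel",(453.7,172.3),26,30)):
        rr=np.hypot(P[...,0]-c[0],P[...,1]-c[1]); m=(rr>r0)&(rr<r1)&(d>0); q=P[m]
        if len(q)<8: print(n,k,"few");continue
        A=np.c_[q[:,:2]-c,np.ones(len(q))]; s=np.abs(q[:,2]-np.median(q[:,2]))<4
        print(n,k,len(q),"median z",np.median(q[:,2]).round(1),"plane",np.linalg.lstsq(A[s],q[s,2],rcond=None)[0].round(3))
        m2=mask(hsv,k).astype(bool)&(np.hypot(P[...,0]-c[0],P[...,1]-c[1])<40)&(P[...,2]>20); print("  mask centroid",P[m2].mean(0).round(1) if m2.any() else None)
print(get_obs()["tool_pos"])
E
```

```text
top brass 374 median z 51.0 plane [-5.0000e-03  6.0000e-03  5.1323e+01]
  mask centroid [451.6 173.3  50. ]
top white 166 median z 38.7 plane [-1.6000e-02  2.6000e-02  3.8968e+01]
  mask centroid [461.9 -93.   42.9]
top steel 197 median z 24.7 plane [-1.2000e-02  1.6000e-02  2.5805e+01]
  mask centroid [449.6 156.5  27.9]
side brass 344 median z 48.7 plane [-7.0000e-03  2.3000e-02  4.9943e+01]
  mask centroid [451.9 167.2  48.2]
side white 366 median z 31.5 plane [5.7000e-02 2.9000e-02 3.2273e+01]
  mask centroid [463.7 -98.8  41.2]
side steel 234 median z 20.4 plane [-0.024  0.086 22.423]
  mask centroid [453.6 155.7  25.4]
[ 581.09533792 -239.85090234  197.88359485]
```

The top-view depth gives brass at 51.3 mm (52 expected) and white at 39.0 mm (40 expected), both flat. I'm handing in.

```bash
python3 -c "
from bench import *
print(job_done())"
```

```text
the job is handed in; nothing more can be done
None
```

The job is handed in at about 26 s of the 102 s: steel, red spacer and brass are stacked on the blue stand, and black spacer and white gear on the yellow. A depth check found both stacks flat and within about 1 mm of full depth; no verdict came back, and I never touched the oil can, tin or former.

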